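# Index the picture easel's sleeve to the next hole

## Robot

A 7-joint arm with a two-finger parallel gripper is mounted at the origin on the work surface. World frame = base frame: x ahead of the robot, y to its left, z up, the work surface at z = 0. Lengths are in m, angles in rad, forces in N, time in s.
With the tool pointing down it reaches from about 0.35 to 0.9 m from the base axis. Payload 8.1 kg.
Tool frame: the origin (TCP) lies midway between the tips of the shut fingers; the grasp point (between the pads) lies arm.grip_point_offset behind it (arm.grip_point_offset is the distance from the TCP to the grasp point, in m); y points along the fingers, z is the direction in which the jaws open and shut, and the axes are right-handed (so a half turn about y gives the same grasp; the last joint's range is limited). The gripper opens to 92 mm and grips with 3 to 60 N. Pads are 19 mm wide; open, the fingers measure 130 mm over their backs; the gripper's body (75 mm by 190 mm) begins 47 mm behind the grasp point.
Start: joints at [1.221, 0.434, 0.025, 1.573, -0.012, 1.134, -0.075], TCP at [0.153, -0.606, 0.227] pointing down, gripper open.
Joint ranges: [-2.62, 2.62], [-0.44, 2.09], [-1.27, 1.32], [0.08, 2.57], [-1.32, 4.46], [0.12, 2], [-2.74, 2.74]. Speed limits (rad/s): [2.22, 2.22, 3.01, 3.01, 3.14, 3.14, 3.14].

## Interface

Orientations are given as a rotation vector (axis times angle).
In Python, from cell import arm, get_image, camera_info gives the robot as it stands.
- The arm moves only by the tool carry_out, never from a script. Its argument "steps" is one flat list of numbers, 5 for each row, row after row: the opening, from 0 (shut) to 1 (fully open), then the shift along the world's x, y, z in units of 0.1 m (1.0 is 0.1 m), then the turn about the world's z in units of 45 degrees (1.0 is 45 degrees). In form: [hand, dx, dy, dz, spin, hand, dx, dy, dz, spin, ...]. A call has 1 to 12 rows; each row is the pose to reach, as a shift and turn from the pose commanded when the call began; what a row does not reach only later rows make up. A row lasts 1/10 s, in which the tool goes at most 50 mm and 8.59 degrees, less where a joint would pass 70% of its speed; a pose out of reach is approached as far as the arm can. A call with a number of a shift or a turn outside -1 to 1 is refused whole. A call with a gripper value outside its range is refused whole. The fingers move at their own pace and stop on an object; "grip_force" is the grip in N (left out, the last holds). Time passes only in rows, so rows that repeat a pose let the fingers close. It gives the time, the measured TCP pose, the force and the opening at its end, in the units of the state.
- arm.observe(): the state, without advancing time (a new reading comes with each control period).
- get_image(name): name is "scene" or "side" or "wrist"; returns (picture, depth): 420x560x3 uint8, red, green, blue; 420x560 float32, m along the optical axis (not along the pixel's ray), 0 where there is no reading.
- camera_info(name): a dict with "fovy" (degrees; the focal length in pixels is half the picture's height over the tangent of half this angle, whatever the lens; pixels are square), "cx", "cy" (the principal point, pixels), "R" (3x3) and "t" (3): a world point X has camera coordinates R X + t; the wrist camera has in their place "tool_from_camera" (4x4, takes a point from camera to tool coordinates, whose origin is the TCP and whose axes are the tool frame's). Camera axes: x right, y down, z forward; pixel columns grow to the right and rows downward; lengths in m; the calibration is good to about 2 mm. A picture is of the moment at which its call begins: read the wrist's pose just before it. camera_info takes no time and is no camera call.
- arm.sign_off(): hands the job in, once; it reports no verdict.
The state is a dict: "clock": time; "joints": joint angles; "dq": joint speeds; "joint_efforts": joint torques, N m; "position": TCP position; "ee_rot": TCP orientation; "force": force on the tool from outside, world axes, zero at the start; "ft_torque": the same for the moment, N m; "width": opening from 0.0 (shut) to 1.0 (fully open).
Only numpy, scipy, OpenCV 4.12 (cv2) and the standard library are available. Lean on these libraries where they do the work, as an engineer would, in place of code of your own. Each camera call takes 0.05 s, during which the arm holds its last target. There are 200 camera calls.

## Task

Make room on the picture easel lying on the counter for a bigger picture. First slide the black stop along its side track until it is centred on the blue line; then pull the red lock handle up, slide the grey sleeve with it along the tube to the next hole, the one ringed in blue, and let the pin down into it. Finish while holding: the program ends with the gripper still on the red handle, keeping it pressed fully down against its spring in the blue-ringed hole, with the stop still on its line and the mug, figure, jar and screwdriver left where they stand.

Things in the scene. Friction and masses are not known exactly. Their poses are not given: they have to be found in the camera images.
- cradle: Board with the easel's 30 mm square tube, fixed. Origin on the counter below the start hole; z up, y along the tube from start hole to blue-ringed hole. Board x -140 to +50, y -190 to +230 mm, 15 mm thick. Tube at x = 0, top 60 mm above the counter, 10 mm holes every 45 mm; end brackets 64 mm high at y -165 and +205 mm, wooden ledge 85 mm high at y -148. Stop track at x = -90 mm.
- sleeve (a joint): Slide of the grey sleeve (42 mm square, y -77 to +15 mm from the pin, top 66 mm above the counter) along the tube, m: 0 start hole, 0.045 blue-ringed hole, range -0.01 to 0.10. Locked (1 mm play) unless the pin is lifted; friction 2 N. A steel tab (27-33 mm high, x to -75, y -6 to +10 mm) reaches towards the stop and meets a stop in its way; rear rubber clip 85 mm high.
- plunger (a joint): Lift of lock pin and red handle, m: 0 fully down on a solid end (pin 11 mm in the hole), about 0.004 when let go over a hole (7 mm in, still locked), over 0.011 pin clear of the tube, 0.022 highest. A spring of 800 N/m centres it at 0.004: 3.5 N keeps it fully down, 9 N up at 0.015. Let go between holes, the pin rests on the tube at 0.011.
- handle: Red bar handle on top of the lock pin, 36 mm (x, across the tube) by 20 mm (y, along it) by 26 mm high; moves with pin and sleeve. Origin at the centre of its underside, 103 mm above the counter plus the plunger's lift. A 24 mm wide steel barrel under it ends 86 mm above the counter. Axes as the cradle's.
- handle_center (a point): Centre of the red handle bar, 13 mm above its underside: where to grip it (116 mm above the counter plus the plunger's lift).
- next_hole (a point): Centre of the blue-ringed hole, at the tube's top face (60 mm above the counter); axes as the cradle's.
- stop (a joint): Slide of the black stop along its side track, in m along the cradle's +y: 0 at the end nearest the start hole, 0.055 centred on the blue line, 0.09 far end. Friction about 2 N; stays where it is left.
- stop_center (a point): Middle of the black stop's grip fin: 28 mm (x) by 20 mm (y) by 40 mm high, this point 55.5 mm above the counter, top 20 mm higher; white line across its top marks its middle.
- blue_line (a point): Middle of the blue line painted across the board at the stop's track, at the board's top (15 mm above the counter). The stop is set when its centre is over this point.
- mug: Blue mug, 76 mm wide, 85 mm high, standing behind the easel (bystander). Origin at the centre of its base.
- figure: Orange toy figure, 48 mm wide, 88 mm high, behind the easel (bystander). Origin at the centre of its base.
- driver: Yellow screwdriver lying behind the easel, roughly along the tube (bystander). Origin on its underside.
- jar: Amber jar with black lid, 64 mm wide, 100 mm high, on the counter off the easel's rear end (bystander). Origin at the centre of its base.

How it is judged:
On the way, in this order (a step that is already met when the one before it is completed fails the run):
1. the stop is set on the blue line while the sleeve is still locked at the start hole (value of joint stop between 0.05 and 0.06 m and value of joint sleeve below 0.004 m and value of joint plunger below 0.008 m), for 0.2 s.
2. the red handle is pulled up, the pin clear of the tube (value of joint plunger above 0.0112 m), for 0.05 s.
3. the sleeve is at the blue-ringed hole and the pin has gone into it (value of joint sleeve between 0.042 and 0.048 m and value of joint plunger below 0.0075 m), for 0.1 s.
At the end, for the whole second after the job is handed in: Sleeve within 3 mm of the blue-ringed hole; fingers on the red handle (over 1.5 N), keeping it pressed to within 1.7 mm of its lowest position, where the spring alone would not leave it; stop within 5 mm of the blue line; all through the last second (value of joint sleeve between 0.042 and 0.048 m and value of joint stop between 0.05 and 0.06 m and value of joint plunger below 0.0017 m and contact force between the fingers and handle above 1.5 N and velocity of joint sleeve below 0.01 m/s); the arm keeps its last pose, push and grip.
It fails at once if the mug is pushed away or knocked over (distance of mug from where it was at the start of the episode above 0.025 m or angle between mug's own z axis and vertical above 0.4 rad).
It fails at once if the figure is pushed away or knocked over (distance of figure from where it was at the start of the episode above 0.025 m or angle between figure's own z axis and vertical above 0.4 rad).
It fails at once if the jar is pushed away or knocked over (distance of jar from where it was at the start of the episode above 0.025 m or angle between jar's own z axis and vertical above 0.4 rad).
It fails at once if the driver is pushed away or knocked over (distance of driver from where it was at the start of the episode above 0.025 m).
It also fails if it takes over 40 s, if anything falls off the work surface, if the arm or the gripper's body presses on something with over 40 N, if the wrist force passes 120 N, or if a joint passes its speed limit or range.

## Working session

There is one attempt and no reset: what is moved stays moved. The work goes in short steps, Python scripts to look and compute and a tool call to move; the robot and the scene stay as the last step left them, time stands still between calls to the robot, and variables do not carry over. Pictures are saved under pics/ and viewed, about 8 in all and at most 12, crops included, and the job is handed in when it is done.

Besides the shell and the picture viewer there is one more tool, called after "Request:" by a JSON object that holds its "name" and its "arguments", one argument or row to a line. carry_out: Moves the arm, as the interface text tells. Shifts and turns lie within -1 to 1; 1 stands for 0.1 m of shift or 45 degrees of turn. Its arguments: {"type":"object","properties":{"steps":{"type":"array","items":{"type":"number"}},"grip_force":{"type":"number"}},"required":["steps"]}

```bash
mkdir -p pics; ls; python3 - <<'E'
from cell import arm,get_image,camera_info
import cv2,numpy as np,pickle
s=arm.observe();print(s['clock'],s['position'],s['ee_rot'],s['force'],s['width'],arm.grip_point_offset)
d={}
for n in ['scene','side','wrist']:
    p,z=get_image(n);d[n]=(p,z,camera_info(n));cv2.imwrite(f'pics/{n}0.png',p[:,:,::-1])
    print(n,d[n][2])
pickle.dump((s,d),open('d0.pkl','wb'))
E
```

```text
pics
0.0 [ 0.1525025  -0.60557257  0.2259368 ] [-0.25957754  2.09200256 -2.08871275] [-0.17703292 -0.05164629 -0.4290317 ] 0.9980543395196514 0.0188
scene {'fovy': 48.869016017427136, 'cx': 282.7839191010473, 'cy': 209.67402061288564, 'R': array([[-0.41607303,  0.90933028,  0.00129621],
       [ 0.71212816,  0.32672702, -0.62138791],
       [-0.56547035, -0.25761968, -0.783502  ]]), 't': array([ 0.30427432, -0.36811284,  1.44228497])}
side {'fovy': 45.178371516495794, 'cx': 274.05611192094153, 'cy': 202.0843284458137, 'R': array([[-0.81610037, -0.57779669,  0.01145319],
       [-0.32704531,  0.44540935, -0.83345778],
       [ 0.47646779, -0.68393092, -0.55246443]]), 't': array([0.47052606, 0.30072713, 0.70160823])}
wrist {'fovy': 59.18258476825247, 'cx': 275.7528300522742, 'cy': 204.71755416740777, 'tool_from_camera': array([[ 8.94131651e-04,  9.62608267e-01,  2.70895782e-01,
        -7.29723833e-02],
       [-1.30522993e-03, -2.70894536e-01,  9.62608148e-01,
        -1.56948793e-01],
       [ 9.99998748e-01, -1.21427969e-03,  1.01420974e-03,
         8.21861195e-04],
       [ 0.00000000e+00,  0.00000000e+00,  0.00000000e+00,
         1.00000000e+00]])}
```

View pics/scene0.png

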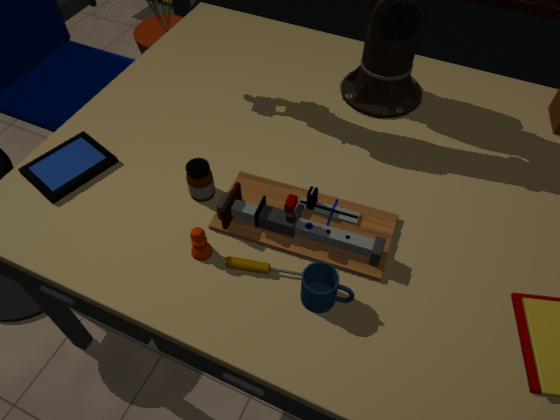

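View pics/side0.png

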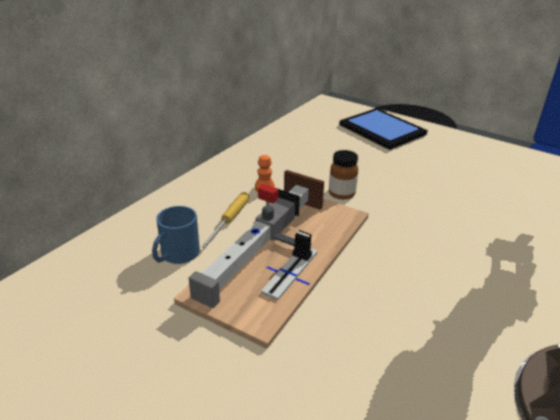

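The scene view shows the board at about (305,220), the red handle at (291,204), the black stop at (312,197), the blue line at (332,211) and the blue hole at (309,226). In the side view they are at (267,193), (303,243), (288,275) and (255,231).

```bash
cat > h.py <<'E'
import numpy as np,cv2
def foc(c): return 210/np.tan(np.radians(c['fovy']/2))
def ray(c,u,v,T=None):
    d=np.array([(u-c['cx'])/foc(c),(v-c['cy'])/foc(c),1.])
    if T is not None: return T[:3,3],T[:3,:3]@d
    return -c['R'].T@c['t'],c['R'].T@d
def plane(c,u,v,h,T=None):
    o,d=ray(c,u,v,T);return o+d*(h-o[2])/d[2]
def tri(rs):
    A=0;b=0;
    for o,d in rs:
        d=d/np.linalg.norm(d);P=np.eye(3)-np.outer(d,d);A=A+P;b=b+P@o
    X=np.linalg.solve(A,b);return X,[np.linalg.norm((np.eye(3)-np.outer(d,d)/(d@d))@(X-o)) for o,d in rs]
def proj(c,X):
    q=c['R']@X+c['t'];return q[:2]/q[2]*foc(c)+[c['cx'],c['cy']]
def blobs(m,n=8,mn=4):
    k,l,s,ce=cv2.connectedComponentsWithStats(m.astype(np.uint8));o=np.argsort(-s[1:,4])[:n]+1
    return [(s[i,4],ce[i].round(1),s[i,:4],l==i) for i in o if s[i,4]>=mn]
def masks(p):
    h=cv2.cvtColor(p,cv2.COLOR_RGB2HSV);H,S,V=[h[:,:,i].astype(int) for i in range(3)]
    return dict(red=((H<5)|(H>174))&(S>190)&(V>60),blue=(H>112)&(H<128)&(S>140)&(V>50))
E
python3 - <<'E'
import pickle,numpy as np,cv2
from h import *
s,d=pickle.load(open('d0.pkl','rb'))
for n,(r0,r1,c0,c1) in dict(scene=(170,280,205,405),side=(140,340,170,380)).items():
    p,z,c=d[n]
    for k,m in masks(p).items():
        w=np.zeros_like(m);w[r0:r1,c0:c1]=m[r0:r1,c0:c1]
        for a,ce,bb,l in blobs(w):
            print(n,k,a,ce,bb,'depth',np.median(z[l]))
    cv2.imwrite(f'pics/{n}_crop.png',cv2.resize(p[r0:r1,c0:c1,::-1],None,fx=3.8 if n=='scene' else 2.9,fy=3.8 if n=='scene' else 2.9,interpolation=cv2.INTER_CUBIC))
E
```

```text
scene red 92 [290.4 200.1] [285 194  12  13] depth 0.99584204
scene blue 31 [333.3 207.4] [330 200   8  16] depth 1.1256735
scene blue 25 [308.6 225.3] [305 222   8   7] depth 1.044876
scene blue 16 [328.3 221.3] [327 218   4   8] depth 1.1080382
side red 174 [267.7 192.6] [258 184  20  17] depth 0.9434217
side blue 23 [255.  230.7] [251 229   8   4] depth 0.9546304
side blue 23 [287.7 271.9] [282 270  13   5] depth 0.91402376
```

View pics/scene_crop.png

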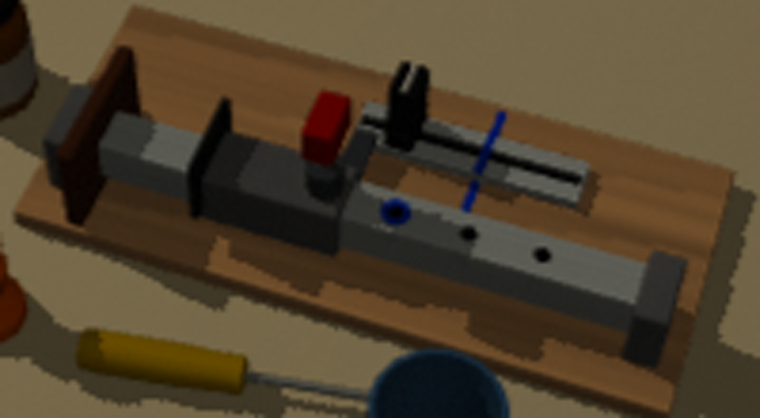

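View pics/side_crop.png

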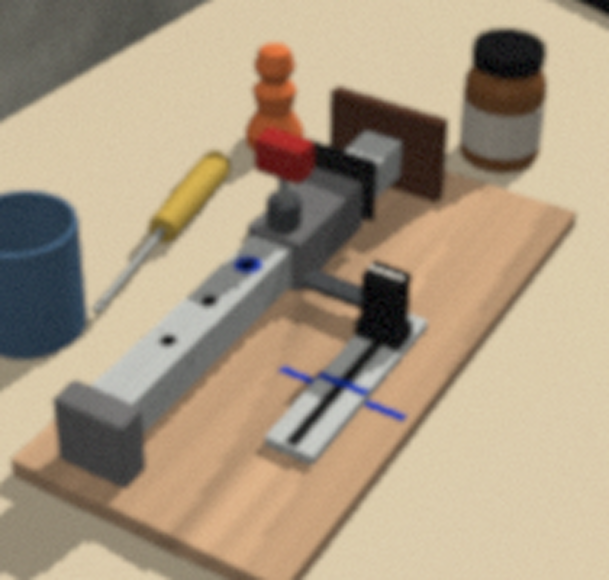

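The crops show the holes at crop (396,212), (469,234) and (543,255) in the scene view, and at (247,265), (208,300) and (167,340) in the side view. The stop top is at (410,68) and (387,272). I'll fit the cradle's x, y and yaw from these.

```bash
python3 - <<'E'
import pickle,numpy as np
from scipy.optimize import least_squares
from scipy.spatial.transform import Rotation as R
from h import *
s,d=pickle.load(open('d0.pkl','rb'))
sc=lambda u,v:(u/3.8+205,v/3.8+170); sd=lambda u,v:(u/2.9+170,v/2.9+140)
obs=[]
for i,(a,b) in enumerate([((396,212),(247,265)),((469,234),(208,300)),((543,255),(167,340))]):
    X=(0,.045*(i+1),.06);obs+=[('scene',sc(*a),X),('side',sd(*b),X)]
    print('hole',i,plane(d['scene'][2],*sc(*a),.06),plane(d['side'][2],*sd(*b),.06),tri([ray(d['scene'][2],*sc(*a)),ray(d['side'][2],*sd(*b))]))
for a,X in [((133,8),(-.14,-.19,.015)),((735,172),(-.14,.23,.015)),((17,215),(.05,-.19,.015))]: obs.append(('scene',sc(*a),X))
for a,X in [((573,215),(-.14,-.19,.015)),((18,463),(.05,.23,.015))]: obs.append(('side',sd(*a),X))
def M(p,X): c,n=np.cos(p[2]),np.sin(p[2]);return np.array([p[0]+c*X[0]-n*X[1],p[1]+n*X[0]+c*X[1],X[2]])
f=lambda p:np.concatenate([proj(d[n][2],M(p,X))-u for n,u,X in obs])
r=least_squares(f,[.5,-.3,0],loss='soft_l1');p=r.x;print('cradle',p,np.degrees(p[2]));print(f(p).reshape(-1,2).round(1).tolist())
np.save('cr.npy',p)
Ri=lambda X:np.array([[np.cos(p[2]),np.sin(p[2])],[-np.sin(p[2]),np.cos(p[2])]])@(X[:2]-p[:2])
for nm,a,b in [('stoptop',sc(410,68),sd(387,272)),('handle',(290.4,200.1),(267.7,192.6))]:
    X,e=tri([ray(d['scene'][2],*a),ray(d['side'][2],*b)]);print(nm,X,e,'cradle',Ri(X))
print('blue line',M(p,(-.09,.055,.015)),'expected handle',M(p,(0,0,.12)))
print([ (n,proj(d[n][2],M(p,(-.09,0.0,.0755)))) for n in ('scene','side')])
for n in('scene','side'):
  for u in {'scene':[(333.3,207.4),(328.3,221.3)],'side':[(287.7,271.9)]}[n]: print('line',Ri(plane(d[n][2],*u,.015)))
print(R.from_rotvec(s['ee_rot']).as_matrix().round(3))
E
```

```text
hole 0 [0.61478185 0.01227297 0.06      ] [0.61302417 0.01136783 0.06      ] (array([0.61368734, 0.01144596, 0.05920817]), [np.float64(0.0007162731054054199), np.float64(0.0007162731054054406)])
hole 1 [0.61172553 0.05753603 0.06      ] [0.61072076 0.05511597 0.06      ] (array([0.61083426, 0.05650011, 0.05994576]), [np.float64(0.0011699958487490752), np.float64(0.0011699958487489282)])
hole 2 [0.60781079 0.10223749 0.06      ] [0.60651573 0.10047577 0.06      ] (array([0.6068778 , 0.10133394, 0.05966084]), [np.float64(0.000986862247394751), np.float64(0.0009868622473948535)])
cradle [ 0.61767882 -0.0324774   0.08590435] 4.92195667510458
[[0.2, -0.3], [-0.7, 0.1], [0.1, -0.6], [-0.4, 0.7], [0.2, -0.6], [-0.4, 0.5], [-0.7, -1.2], [0.1, -1.7], [-1.5, -0.7], [0.2, -1.7], [-3.8, -0.7]]
stoptop [ 0.52271561 -0.01677532  0.0785409 ] [np.float64(0.0013506719842243892), np.float64(0.0013506719842243766)] cradle [-0.09326581  0.0237919 ]
handle [ 0.61483412 -0.03399091  0.1245968 ] [np.float64(0.002329198057278204), np.float64(0.0023291980572781867)] cradle [-0.00296406 -0.00126386]
blue line [0.52329176 0.0145979  0.015     ] expected handle [ 0.61767882 -0.0324774   0.12      ]
[('scene', array([303.09996712, 187.65938394])), ('side', array([308.30356255, 227.46428606]))]
line [-0.1048795   0.07542835]
line [-0.05961884  0.07578151]
line [-0.08538229  0.06725777]
[[-0.97  -0.001  0.244]
 [-0.244  0.002 -0.97 ]
 [ 0.    -1.    -0.002]]
```

Request:
{"name": "carry_out", "arguments": {
  "steps": [1,0.3,0.5,0.1,-0.1,1,0.6,1,0.1,-0.2]
}}

```text
clock: 0.35
position: [0.2034, -0.5209, 0.2363]
ee_rot: [-0.091, 2.178, -2.179]
force: [2.1, 0.3, 1.4]
width: 1.002
```

Request:
{"name": "carry_out", "arguments": {
  "steps": [1,0.3,0.5,0,0,1,0.6,1,0,0]
}}

```text
clock: 0.55
position: [0.2558, -0.4333, 0.2362]
ee_rot: [-0.097, 2.176, -2.176]
force: [1.5, -0.2, 0.3]
width: 0.997
```

Request:
{"name": "carry_out", "arguments": {
  "steps": [1,0.3,0.5,0,0,1,0.6,1,0,0]
}}

```text
clock: 0.75
position: [0.3072, -0.3475, 0.2364]
ee_rot: [-0.098, 2.175, -2.176]
force: [1.6, -0.4, 0.0]
width: 0.999
```

Request:
{"name": "carry_out", "arguments": {
  "steps": [1,0.3,0.5,0,0,1,0.6,1,0,0]
}}

```text
clock: 0.95
position: [0.3586, -0.2618, 0.2365]
ee_rot: [-0.097, 2.175, -2.176]
force: [1.5, -0.3, 0.5]
width: 0.999
```

Request:
{"name": "carry_out", "arguments": {
  "steps": [1,0.3,0.5,0,0,1,0.6,1,0,0]
}}

```text
clock: 1.15
position: [0.4101, -0.1761, 0.2365]
ee_rot: [-0.097, 2.175, -2.176]
force: [1.1, -1.0, 0.2]
width: 1.002
```

Request:
{"name": "carry_out", "arguments": {
  "steps": [1,0.3,0.5,0,0,1,0.6,1,0,0,1,0.6,1,0,0,1,0.6,1,0,0,1,0.6,1,0,0]
}}

```text
clock: 1.65
position: [0.4691, -0.0784, 0.236]
ee_rot: [-0.099, 2.175, -2.176]
force: [-1.3, -1.7, -0.3]
width: 1.002
```

```bash
cat > w.py <<'E'
from cell import arm,get_image,camera_info
import numpy as np,cv2,sys,pickle
from scipy.spatial.transform import Rotation as R
from h import *
s=arm.observe();p,z=get_image('wrist');c=camera_info('wrist')
T=np.eye(4);T[:3,:3]=R.from_rotvec(s['ee_rot']).as_matrix();T[:3,3]=s['position'];W=T@c['tool_from_camera']
n=sys.argv[1];cv2.imwrite(f'pics/{n}.png',p[:,:,::-1]);pickle.dump((p,z,c,W),open(n+'.pkl','wb'))
print(s['clock'],s['position'],s['force'],T[:3,2].round(4),np.abs(s['dq']).max())
for k,m in masks(p).items():
    for a,ce,bb,l in blobs(m,6,30): print(k,a,ce,bb)
E
python3 w.py w1
```

```text
1.65 [ 0.46908791 -0.07835846  0.23602851] [-1.3459137  -1.70278348 -0.33241838] [ 9.000e-02 -9.959e-01  3.000e-04] 0.02434697660741533
red 69 [234.3   1.6] [218   0  27   8]
blue 217 [163.9 108.4] [160  76  11  69]
```

View pics/w1.png

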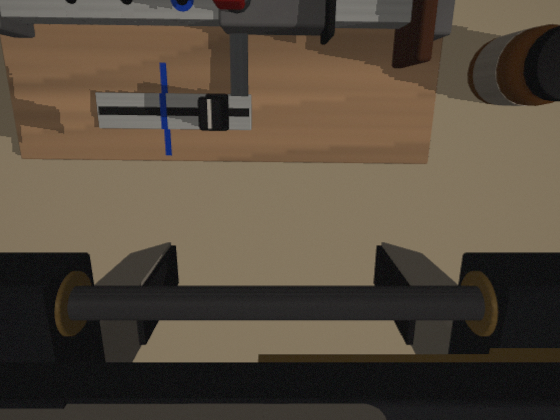

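The wrist view shows the stop's white line at about (210,113), the blue line at column 164 with the track at row 110, and the red handle cut off at the top edge.

```bash
python3 - <<'E'
import pickle,numpy as np
from h import *
p,z,c,W=pickle.load(open('w1.pkl','rb'));q=np.load('cr.npy')
def loc(X):a=q[2];return (np.array([[np.cos(a),np.sin(a)],[-np.sin(a),np.cos(a)]])@(X[:2]-q[:2])).round(4)
g=p[90:135,190:240].min(axis=2);h=p[95:130,198:230].max(axis=2)
m=np.zeros(p.shape[:2],bool);m[97:130,204:216]=(p.min(axis=2)>90)[97:130,204:216]
b=blobs(m,2);print([x[:3] for x in b]);u=b[0][1]
X=plane(c,*u,.0755,W);print('stop',X,loc(X),'depth z',np.median(z[b[0][3]]), (W[:3,:3]@np.array([(u[0]-c['cx'])/foc(c),(u[1]-c['cy'])/foc(c),1])*np.median(z[b[0][3]])+W[:3,3]))
bm=masks(p)['blue']
for r in (80,88,100,110,120,135,142):
    k=np.nonzero(bm[r,155:175])[0]
    if len(k): X=plane(c,155+k.mean(),r,.015,W);print(r,155+k.mean(),X.round(4),loc(X))
E
```

```text
[(np.int32(98), array([208.8, 112.3]), array([207,  99,   5,  29], dtype=int32))]
stop [ 0.52763868 -0.01832135  0.0755    ] [-0.0885  0.0218] depth z 0.30852342 [ 0.52761426 -0.01822985  0.07496503]
80 163.2 [0.5513 0.0373 0.015 ] [-0.0601  0.0752]
88 164.0 [0.544  0.0364 0.015 ] [-0.0675  0.075 ]
100 161.5 [0.5325 0.0388 0.015 ] [-0.0788  0.0783]
110 162.33333333333334 [0.523  0.0379 0.015 ] [-0.0883  0.0783]
120 164.0 [0.5134 0.0362 0.015 ] [-0.098   0.0774]
135 166.66666666666666 [0.4989 0.0334 0.015 ] [-0.1127  0.0758]
142 167.0 [0.4919 0.033  0.015 ] [-0.1197  0.076 ]
```

Request:
{"name": "carry_out", "arguments": {
  "steps": [1,0.3,0.3,-0.3,0,1,0.58,0.6,-0.6,0,1,0.58,0.6,-0.9,0,1,0.58,0.6,-0.9,0,1,0.58,0.6,-0.9,0]
}}

```text
clock: 2.2
position: [0.5266, -0.0198, 0.1465]
ee_rot: [-0.097, 2.177, -2.179]
force: [-0.2, 0.3, 1.0]
width: 0.994
```

```bash
python3 -c "
from cell import arm
s=arm.observe();print(s['position'],s['force'])"
```

```text
[ 0.52663825 -0.01984609  0.14652852] [-0.22336795  0.27590669  1.02405436]
```

Request:
{"name": "carry_out", "arguments": {
  "steps": [1,0,0.01,-0.4,0,1,0,0.01,-0.8,0,1,0,0.01,-1,0,1,0,0.01,-1,0]
}}

```text
clock: 2.6
position: [0.5264, -0.0189, 0.0459]
ee_rot: [-0.098, 2.177, -2.179]
force: [0.0, 0.6, 0.8]
width: 1.003
```

Request:
{"name": "carry_out", "arguments": {
  "steps": [0.2,0,0,-0.04,0,0.1,0,0,-0.04,0,0,0,0,-0.04,0,0,0,0,-0.04,0,0,0,0,-0.04,0,0,0,0,-0.04,0,0,0,0,-0.04,0,0,0,0,-0.04,0],
  "grip_force": 15
}}

```text
clock: 3.4
position: [0.5275, -0.0169, 0.0423]
ee_rot: [-0.098, 2.176, -2.176]
force: [-0.7, 0.1, -0.7]
width: 0.356
```

Request:
{"name": "carry_out", "arguments": {
  "steps": [0,0,0,0,0,0,0,0,0,0,0,0,0,0,0,0,0,0,0,0,0,0,0,0,0]
}}

```text
clock: 3.9
position: [0.5275, -0.017, 0.0423]
ee_rot: [-0.098, 2.176, -2.176]
force: [0.3, 0.3, -0.9]
width: 0.219
```

```bash
python3 w.py w2
```

```text
3.9 [ 0.52749649 -0.01698492  0.04228   ] [ 0.28482403  0.29234613 -0.89701268] [ 0.0894 -0.996   0.    ] 0.002014864411368216
red 14300 [408.1  56.7] [338   0 141 118]
blue 96 [172.8 197.4] [168 189  11  22]
blue 77 [220.1  30.3] [210  26  23  11]
blue 52 [172.5 246.4] [166 236  13  17]
blue 38 [200.8  67. ] [196  62  11  13]
blue 36 [168.8 228.1] [165 222  11  13]
```

View pics/w2.png

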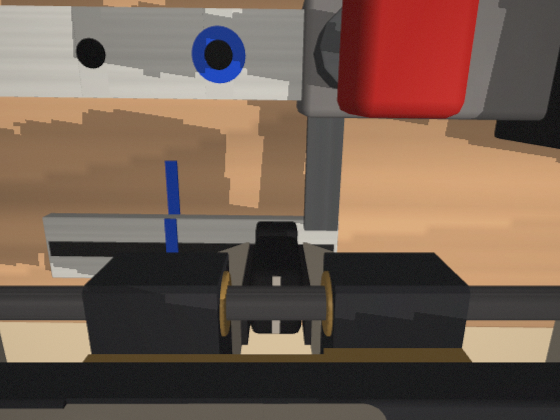

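The stop is gripped between the pads at about (277,280), with opening 0.219, or 20 mm. The blue line is at column 172 and the blue ring at (219,55).

```bash
python3 - <<'E'
import pickle,numpy as np
from h import *
p,z,c,W=pickle.load(open('w2.pkl','rb'));q=np.load('cr.npy')
def loc(X):a=q[2];return (np.array([[np.cos(a),np.sin(a)],[-np.sin(a),np.cos(a)]])@(np.array(X)[:2]-q[:2])).round(4)
print('stop',loc([.5275,-.017]))
g=p.astype(int);bm=(g[:,:,2]-g[:,:,0]>40)
for r in (165,175,185,195,205,225,240):
    k=np.nonzero(bm[r,155:190])[0]
    if len(k): X=plane(c,155+k.mean(),r,.015,W);print(r,len(k),155+k.mean(),X.round(4),loc(X))
for u in ((219,55),(91,53)): X=plane(c,*u,.06,W);print('hole',X,loc(X))
m=masks(p)['red'];ys,xs=np.nonzero(m[:100]);
for h in (.129,.133): print('red',[ (plane(c,u,60,h,W).round(4),loc(plane(c,u,60,h,W))) for u in (np.nonzero(m[60])[0].min(),np.nonzero(m[60])[0].max())])
E
```

```text
stop [-0.0885  0.0232]
165 12 170.5 [0.5648 0.0384 0.015 ] [-0.0466  0.0751]
175 12 171.5 [0.5597 0.0378 0.015 ] [-0.0517  0.075 ]
185 11 172.0 [0.5545 0.0375 0.015 ] [-0.0569  0.0751]
195 12 172.5 [0.5493 0.0372 0.015 ] [-0.0622  0.0753]
205 12 173.5 [0.544  0.0366 0.015 ] [-0.0675  0.0751]
225 13 170.0 [0.5329 0.0383 0.015 ] [-0.0784  0.0778]
240 12 171.5 [0.5245 0.0374 0.015 ] [-0.0868  0.0776]
hole [0.61403145 0.00974045 0.06      ] [-0.      0.0424]
hole [0.6107108  0.05444615 0.06      ] [0.0005 0.0872]
red [(array([ 0.6084, -0.0222,  0.129 ]), array([-0.0084,  0.0111])), (array([ 0.6104, -0.045 ,  0.129 ]), array([-0.0083, -0.0119]))]
red [(array([ 0.6079, -0.0215,  0.133 ]), array([-0.0088,  0.0117])), (array([ 0.6098, -0.0431,  0.133 ]), array([-0.0087, -0.0099]))]
```

Request:
{"name": "carry_out", "arguments": {
  "steps": [0,-0.01,0.13,0,0,0,-0.02,0.27,0,0,0,-0.035,0.4,0,0,0,-0.046,0.54,0,0,0,-0.046,0.54,0,0,0,-0.046,0.54,0,0]
}}

```text
clock: 4.55
position: [0.5231, 0.0387, 0.0423]
ee_rot: [-0.099, 2.175, -2.173]
force: [2.9, 1.9, -4.7]
width: 0.217
```

```bash
python3 - <<'E'
import numpy as np,cv2
from cell import arm,get_image,camera_info
s=arm.observe();q=np.load('cr.npy');a=q[2]
print(s['clock'],s['position'],s['force'],s['width'],np.array([[np.cos(a),np.sin(a)],[-np.sin(a),np.cos(a)]])@(s['position'][:2]-q[:2]))
E
python3 w.py w3
```

```text
4.55 [0.52310452 0.03865532 0.04232133] [ 2.85568158  1.86906477 -4.73523581] 0.21674296277452534 [-0.08812245  0.07898477]
4.55 [0.52310452 0.03865532 0.04232133] [ 2.85568158  1.86906477 -4.73523581] [ 0.0916 -0.9958 -0.001 ] 0.018055297365412653
blue 115 [393.9  65.4] [384  53  19  25]
blue 78 [361.   70.7] [352  62  17  21]
blue 55 [355.3  51.3] [351  45  10  15]
blue 43 [368.7  32.4] [359  28  20  10]
```

View pics/w3.png

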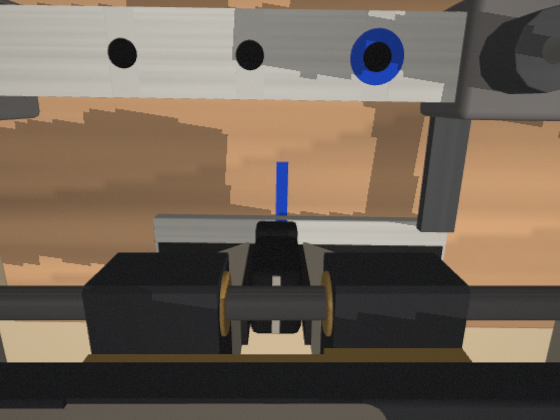

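```bash
python3 - <<'E'
import pickle,numpy as np
from h import *
p,z,c,W=pickle.load(open('w3.pkl','rb'));q=np.load('cr.npy')
def loc(X):a=q[2];return (np.array([[np.cos(a),np.sin(a)],[-np.sin(a),np.cos(a)]])@(np.array(X)[:2]-q[:2])).round(4)
g=p.astype(int);bm=(g[:,:,2]-g[:,:,0]>40)
for r in (165,175,185,195,205,215):
    k=np.nonzero(bm[r,260:300])[0]+260
    if len(k): X=plane(c,k.mean(),r,.015,W);print(r,len(k),k.mean(),loc(X))
for u in ((376.5,56),(250,55),(122,53)): print('hole',loc(plane(c,*u,.06,W)))
for r in (225,230,280,320): 
    k=np.nonzero(g[r,235:320].max(axis=1)<22)[0]+235;print(r,k.min(),k.max())
for u in ((276.3,235),): print('stop top edge',loc(plane(c,*u,.0755,W)))
k=np.nonzero(g[290-10:286,265:290].min(axis=2)>120);print('white col',k[1].mean()+265, loc(plane(c,k[1].mean()+265,285,.0755,W)))
E
```

```text
165 11 282.0 [-0.0461  0.0751]
175 12 281.5 [-0.0512  0.0753]
185 12 281.5 [-0.0564  0.0752]
195 12 281.5 [-0.0616  0.0752]
205 11 281.0 [-0.067   0.0754]
215 10 281.2 [-0.0724  0.0752]
hole [0.0003 0.043 ]
hole [0.0004 0.0875]
hole [0.0008 0.1324]
225 258 294
230 277 277
280 250 299Traceback (most recent call last):
  File "<stdin>", line 11, in <module>
    return umr_minimum(a, axis, None, out, keepdims, initial, where)
ValueError: zero-size array to reduction operation minimum which has no identity
```

The blue line measures cradle y = 75.2 mm and the stop about 78 mm, so it overshot by roughly 2.5 mm. I'll move it back.

Request:
{"name": "carry_out", "arguments": {
  "steps": [0,0,-0.012,0,0,0,0.002,-0.025,0,0,0,0.002,-0.025,0,0,0,0.002,-0.025,0,0]
}}

```text
clock: 5.0
position: [0.5235, 0.0339, 0.0423]
ee_rot: [-0.096, 2.175, -2.176]
force: [4.9, 0.5, -7.0]
width: 0.22
```

```bash
python3 w.py w4; python3 - <<'E'
import pickle,numpy as np
from h import *
p,z,c,W=pickle.load(open('w4.pkl','rb'));q=np.load('cr.npy')
def loc(X):a=q[2];return (np.array([[np.cos(a),np.sin(a)],[-np.sin(a),np.cos(a)]])@(np.array(X)[:2]-q[:2])).round(4)
g=p.astype(int);bm=(g[:,:,2]-g[:,:,0]>40)
for r in (165,185,205):
    k=np.nonzero(bm[r,255:300])[0]+255
    if len(k): X=plane(c,k.mean(),r,.015,W);print(r,len(k),k.mean(),loc(X))
for u in (275.5,276.5,277.5): print(u,loc(plane(c,u,285,.0755,W)))
print(g[284,262:294].sum(axis=1), g[232,250:306].sum(axis=1))
E
```

```text
5.0 [0.52346167 0.03390065 0.0423413 ] [ 4.92093356  0.48728856 -6.98342094] [ 8.870e-02 -9.961e-01  3.000e-04] 0.0013503739729712394
red 123 [556.6  95.4] [553  74   7  38]
blue 188 [271.4 188.8] [267 162  11  53]
blue 102 [382.1  52.5] [374  44  16  22]
blue 76 [355.1  76.2] [347  71  16  13]
blue 58 [343.1  68.8] [337  61  15  17]
blue 46 [350.1  44.2] [344  39  15  13]
blue 40 [365.6  39.2] [359  34  14  10]
165 11 272.0 [-0.0462  0.0752]
185 11 272.0 [-0.0564  0.0752]
205 12 271.5 [-0.067   0.0754]
275.5 [-0.0808  0.0734]
276.5 [-0.0808  0.073 ]
277.5 [-0.0808  0.0727]
[ 86  91  89  84  89  88  74  91  76  72 316 433 448 446 453 453 450 449
 282 116  84  90  78  78  80  66  77  78  88  83  91  80] [394 393 394 389 393 248  88  80  76  82  89  80  90  90  92  86  88  78
  91  88  70  90  82  83  75  84  83  79  88  81  84  71  82  71  80  71
  85  90  69  70  88  85  96  91  93  99  98 288 516 565 565 567 569 565
 564 565]
```

Request:
{"name": "carry_out", "arguments": {
  "steps": [0,-0.002,0.02,0,0,0,-0.002,0.02,0,0,0,-0.002,0.02,0,0,0,-0.002,0.02,0,0]
}}

```text
clock: 5.45
position: [0.5233, 0.0356, 0.0424]
ee_rot: [-0.096, 2.175, -2.177]
force: [4.4, 0.2, -7.9]
width: 0.22
```

Request:
{"name": "carry_out", "arguments": {
  "steps": [0.25,0,0,0,0,0.6,0,0,0,0,1,0,0,0,0,1,0,0,0,0,1,0,0,0,0,1,0,0,0,0,1,0,0,0,0,1,0,0,0,0]
}}

```text
clock: 6.25
position: [0.5229, 0.0365, 0.0424]
ee_rot: [-0.098, 2.176, -2.176]
force: [-0.3, -0.3, -0.6]
width: 0.811
```

Request:
{"name": "carry_out", "arguments": {
  "steps": [1,0,0,0.4,0,1,0,0,0.8,0,1,0,0,1,0,1,0,0,1,0]
}}

```text
clock: 6.65
position: [0.5249, 0.0369, 0.1454]
ee_rot: [-0.091, 2.173, -2.173]
force: [0.1, 0.3, -0.2]
width: 0.995
```

```bash
python3 w.py w5;  python3 - <<'E'
import pickle,numpy as np
from h import *
p,z,c,W=pickle.load(open('w5.pkl','rb'));q=np.load('cr.npy')
def loc(X):a=q[2];return (np.array([[np.cos(a),np.sin(a)],[-np.sin(a),np.cos(a)]])@(np.array(X)[:2]-q[:2])).round(4)
for a,ce,bb,l in blobs(masks(p)['blue'],4,20): print('blue',bb,loc(plane(c,*ce,.015,W)),loc(plane(c,*ce,.06,W)))
g=p.astype(int);m=(g.min(axis=2)>90);w=np.zeros_like(m);w[150:260,265:290]=m[150:260,265:290]
for a,ce,bb,l in blobs(w,4,20): print('white',a,ce,bb,loc(plane(c,*ce,.0755,W)))
E
```

```text
6.65 [0.52492879 0.03690837 0.14544145] [ 0.11010384  0.29336768 -0.2183156 ] [ 0.0894 -0.996  -0.    ] 0.053508594797062534
red 3663 [453.1  69. ] [424  27  57  86]
blue 105 [276.4 162.6] [274 144   7  35]
blue 79 [321.9  72.4] [315  64  17  19]
blue 65 [339.7  82. ] [336  73   9  19]
blue 59 [325.4  89.5] [317  84  18  11]
blue [274 144   7  35] [-0.0592  0.0755] [-0.0522  0.0757]
blue [315  64  17  19] [0.0075 0.0423] [0.0041 0.0477]
blue [336  73   9  19] [0.0009 0.0289] [-0.0015  0.0363]
blue [317  84  18  11] [-0.0045  0.0393] [-0.006   0.0451]
white 154 [277.4 223.4] [275 206   6  35] [-0.0893  0.075 ]
white 100 [277.  257.5] [265 256  25   4] [-0.1131  0.0751]
```

View pics/w5.png

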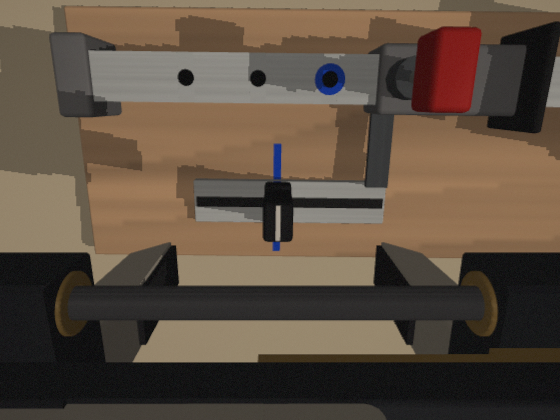

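The stop's white line measures y = 75.0 mm and the blue line 75.5 mm, so it is set. In this view they sit at columns 277 and 276. The handle is next.

Request:
{"name": "carry_out", "arguments": {
  "steps": [1,0.4,-0.3,0.2,0,1,0.8,-0.6,0.2,0,1,0.93,-0.7,0.2,0,1,0.93,-0.7,0.2,0,1,0.93,-0.7,0.2,0]
}}

```text
clock: 7.2
position: [0.6149, -0.0333, 0.1605]
ee_rot: [-0.101, 2.178, -2.177]
force: [-0.4, 1.7, 0.6]
width: 0.998
```

```bash
python3 w.py w6;  python3 - <<'E'
import pickle,numpy as np
from h import *
p,z,c,W=pickle.load(open('w6.pkl','rb'));q=np.load('cr.npy')
def loc(X):a=q[2];return (np.array([[np.cos(a),np.sin(a)],[-np.sin(a),np.cos(a)]])@(np.array(X)[:2]-q[:2])).round(4)
a,ce,bb,l=blobs(masks(p)['red'],1,20)[0]
t=l&(p[:,:,0]>160)
print(p[l][:,0].min(),p[l][:,0].max(),bb)
ys,xs=np.nonzero(l);Z=z[l];D=np.stack([(xs-c['cx'])/foc(c)*Z,(ys-c['cy'])/foc(c)*Z,Z],1)@W[:3,:3].T+W[:3,3]
k=D[:,2]>D[:,2].max()-.004;P=D[k];print('top z',np.median(P[:,2]),len(P));L=np.array([loc(x) for x in P]);print(L.min(0),L.max(0),np.percentile(L,[2,98],axis=0).mean(0))
print('tcp',loc(arm_p:=np.load('cr.npy')) if 0 else '')
E
```

```text
7.2 [ 0.61487029 -0.03328764  0.16049168] [-0.36672579  1.66751618  0.60955099] [ 8.92e-02 -9.96e-01 -7.00e-04] 0.022198432074324363
red 2152 [276.4 232.2] [259 195  36  71]
blue 70 [206.6 199.7] [202 189  11  21]
blue 64 [222.6 198.8] [217 190  11  19]
61 140 [259 195  36  71]
top z 0.3172172323799878 15
[ 0.0707 -0.0013] [ 0.0707 -0.0013] [ 0.0707 -0.0013]
tcp
```

Request:
{"name": "carry_out", "arguments": {
  "steps": [1,0.02,0,-0.3,0,1,0.02,0,-0.5,0,1,0.02,0,-0.6,0,1,0.02,0,-0.6,0,1,0.02,0,-0.6,0]
}}

```text
clock: 7.75
position: [0.618, -0.0329, 0.103]
ee_rot: [-0.098, 2.175, -2.175]
force: [-0.4, 0.3, 0.1]
width: 0.999
```

Request:
{"name": "carry_out", "arguments": {
  "steps": [0,0,0,0,0,0,0,0,0,0,0,0,0,0,0,0,0,0,0,0,0,0,0,0,0,0,0,0,0,0,0,0,0,0,0,0,0,0,0,0,0,0,0,0,0,0,0,0,0,0,0,0,0,0,0,0,0,0,0,0],
  "grip_force": 40
}}

```text
clock: 8.95
position: [0.6179, -0.0334, 0.1023]
ee_rot: [-0.097, 2.176, -2.176]
force: [0.4, 0.3, -0.1]
width: 0.216
```

Request:
{"name": "carry_out", "arguments": {
  "steps": [0,0,0,0.04,0,0,0,0,0.08,0,0,0,0,0.13,0,0,0,0,0.13,0,0,0,0,0.13,0]
}}

```text
clock: 9.45
position: [0.6178, -0.0335, 0.115]
ee_rot: [-0.098, 2.176, -2.176]
force: [2.9, -0.2, -10.4]
width: 0.217
```

```bash
python3 -c "
from cell import arm
s=arm.observe();print(s['position'],s['force'],s['ft_torque'],s['width'])"
```

```text
[ 0.61778649 -0.03347316  0.11499307] [  2.91162266  -0.24910696 -10.38124364] [ 0.17273654 -0.74661777 -0.27392107] 0.2170306433644707
```

The force of -10.4 N puts the plunger at about 0.017, so the pin is clear. I'll slide the sleeve.

Request:
{"name": "carry_out", "arguments": {
  "steps": [0,-0.01,0.1,0,0,0,-0.02,0.2,0,0,0,-0.03,0.3,0,0,0,-0.035,0.4,0,0,0,-0.039,0.45,0,0,0,-0.039,0.45,0,0,0,-0.039,0.45,0,0,0,-0.039,0.45,0,0]
}}

```text
clock: 10.25
position: [0.6142, 0.012, 0.1153]
ee_rot: [-0.097, 2.176, -2.174]
force: [4.2, 3.1, -11.8]
width: 0.211
```

```bash
python3 -c "
from cell import arm
import numpy as np
s=arm.observe();print(s['position'],s['force'],s['width']);q=np.load('cr.npy');a=q[2]
print(np.array([[np.cos(a),np.sin(a)],[-np.sin(a),np.cos(a)]])@(s['position'][:2]-q[:2]))"
```

```text
[0.61417738 0.01197921 0.11533384] [  4.20451305   3.08602254 -11.80078299] 0.21100114067375605
[0.00032579 0.04459309]
```

Request:
{"name": "carry_out", "arguments": {
  "steps": [0,0,0,-0.05,0,0,0,0,-0.09,0,0,0,0,-0.13,0,0,0,0,-0.13,0,0,0,0,-0.13,0]
}}

```text
clock: 10.75
position: [0.6144, 0.0117, 0.1028]
ee_rot: [-0.097, 2.175, -2.175]
force: [2.1, 2.0, -0.1]
width: 0.213
```

```bash
python3 -c "
from cell import arm
s=arm.observe();print(s['position'],s['force'],s['ft_torque'],s['width'])"
```

```text
[0.61435857 0.0116672  0.10276084] [ 2.07507961  2.02422897 -0.07815065] [ 0.50579087 -0.43757076 -0.34330092] 0.21347360447372526
```

Force is zero at the resting height, so the pin is in the hole. I'll press it down.

Request:
{"name": "carry_out", "arguments": {
  "steps": [0,0,0,-0.03,0,0,0,0,-0.06,0,0,0,0,-0.06,0,0,0,0,-0.06,0,0,0,0,-0.06,0]
}}

```text
clock: 11.25
position: [0.6146, 0.0116, 0.098]
ee_rot: [-0.096, 2.175, -2.175]
force: [-2.2, 1.7, 14.3]
width: 0.213
```

```bash
python3 -c "
from cell import arm
s=arm.observe();print(s['position'],s['force'],s['ft_torque'],s['width'])"
```

```text
[0.61455262 0.01164764 0.09795475] [-2.21904631  1.72790032 14.31196815] [ 0.36254228  0.7197294  -0.34111899] 0.2128762772306302
```

Request:
{"name": "carry_out", "arguments": {
  "steps": [0,0,0,0,0,0,0,0,0,0,0,0,0,0,0,0,0,0,0,0,0,0,0,0,0]
}}

```text
clock: 11.75
position: [0.6145, 0.0117, 0.0979]
ee_rot: [-0.096, 2.175, -2.175]
force: [-3.0, 1.3, 14.5]
width: 0.219
```

```bash
python3 w.py w7; python3 - <<'E'
import cv2,pickle
import numpy as np
from h import *
from cell import get_image
p,_=get_image('side');a=cv2.resize(p[140:320,160:380,::-1],(400,327),interpolation=cv2.INTER_CUBIC)
b=cv2.imread('pics/w7.png')[0:420,:];b=cv2.resize(b,(400,300))
cv2.imwrite('pics/end.png',np.hstack([a,cv2.copyMakeBorder(b,0,27,0,0,cv2.BORDER_CONSTANT)]))
E
```

```text
11.75 [0.61453411 0.01165814 0.09794492] [-2.99441907  1.28590786 14.4623473 ] [ 8.94e-02 -9.96e-01  3.00e-04] 0.00163294597973266
red 1983 [275.7 262.4] [250 236  52  49]
red 633 [275.4 327.9] [251 321  49  16]
```

View pics/end.png

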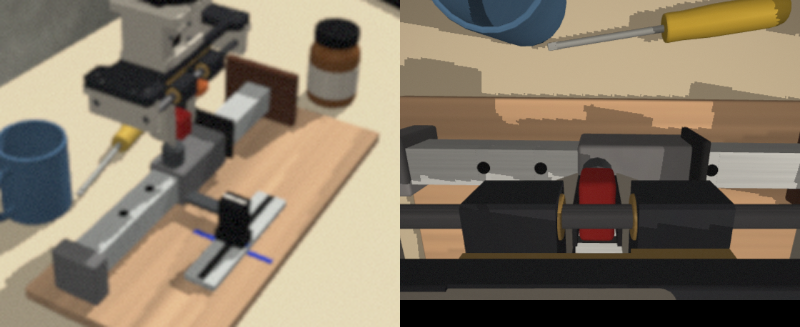

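The side half shows the stop at (233,225) still on the blue line, two free holes ahead of the sleeve, and the bystanders in place. The wrist half shows the red handle held between the pads at (598,210). I'm handing in.

```bash
python3 -c "
from cell import arm
print(arm.sign_off());s=arm.observe();print(s['clock'],s['position'],s['force'],s['width'])"
```

```text
the job is handed in; nothing more can be done
None
the job is handed in; nothing more can be done
```

I set the stop on the blue line, moved the sleeve to the blue-ringed hole and handed the job in with the gripper still pressing the red handle down. The sign-off gives no verdict, so these are my own last checks:

- **Stop:** it first overshot by about 2.5 mm and I slid it back. With the gripper off, its white line measured 75.0 mm along the tube against 75.5 mm for the blue line. The last side picture still shows it on the line.
- **Lift and slide:** the pull on the handle was 10.4 N, which puts the pin at about 17 mm, clear of the tube. The gripper then moved 45.6 mm along the tube for the 45 mm wanted.
- **Pin in the hole:** lowered again, the handle carried no force at its resting height, so the pin had dropped in. Pressing moved it 4.8 mm further down onto the solid end.
- **Final hold:** the push was steady at 14.5 N, against the 3.5 N needed. The gripper was 20 mm open on the handle at 40 N grip, and the clock stood at about 12 s.
- **Bystanders:** the mug, jar and screwdriver were visible and looked undisturbed in the last pictures. The figure was mostly hidden behind the gripper, and I did not measure any of them again.
- **Disagreement:** the wrist camera placed the holes about 2 mm short of the fit from the two fixed cameras. I therefore compared the stop and the blue line within the same wrist picture.

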